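# Check that the long brake lever stops short of the bar

### The arm

A 6-joint arm with a two-finger parallel gripper is mounted at the origin on the work surface. World frame = base frame: x ahead of the robot, y to its left, z up, the work surface at z = 0. Lengths are in m, angles in rad, forces in N, time in s.
With the tool pointing down it reaches from about 0.35 to 0.95 m from the base axis. Payload 17.4 kg.
Tool frame: the origin (TCP) lies at the very end of the fingers, on their centre line; the grasp point (between the pads) lies 19 mm behind it (arm.tcp_to_grasp is the distance from the TCP to the grasp point, in m); z points along the fingers, y is the direction in which the jaws open and shut (so a half turn about z gives the same grasp; the last joint's range is limited). The gripper opens to 93 mm and grips with 3 to 60 N. Pads are 15 mm wide; open, the fingers measure 128 mm over their backs; the gripper's body (75 mm by 188 mm) begins 65 mm behind the grasp point.
Start: joints at [1.21, 0.116, 1.442, -0, 1.584, -0.038], TCP at [0.214, 0.64, 0.182] pointing down, gripper open.
Joint ranges: [-2.83, 2.83], [-0.83, 2.19], [0.07, 2.5], [-1.14, 4.28], [0.01, 3], [-2.97, 2.97]. Speed limits (rad/s): [1.89, 1.89, 2.22, 3.14, 3.14, 3.14].

### API

Orientations are given as a rotation vector (axis times angle).
In Python, from bench import sensors, cams, arm gives the robot as it stands.
- The arm moves only by the tool send_rows, never from a script. Its argument "plan" is a list of rows, each an object with "grip": the opening, from 0 (shut) to 1 (fully open); "linear": the shift along the tool's x, y, z in units of 10 cm (1.0 is 10 cm), a list of three; "twist": the turn, a rotation vector about the tool's x, y, z in units of 360 degrees (1.0 is 360 degrees), a list of three. In form: [{"grip": grip, "linear": [dx, dy, dz], "twist": [wx, wy, wz]}, ...]. A call has 1 to 8 rows; each row is the pose to reach, as a shift and turn from the pose commanded when the call began, along the tool's axes at that moment, turning the shorter way round; what a row does not reach only later rows make up. A row lasts 1/10 s, in which the tool goes at most 50 mm and 8.59 degrees, less where a joint would pass 70% of its speed; a pose out of reach is approached as far as the arm can. A call with a number of a shift or a turn outside -1 to 1 is refused whole. A call with a gripper value outside its range is refused whole. The fingers move at their own pace and stop on an object; "squeeze" is the grip in N (left out, the last holds). Time passes only in rows, so rows that repeat a pose let the fingers close. It gives the time, the measured TCP pose, the force and the opening at its end, in the units of the state.
- sensors.get_state(): the state, without advancing time (a new reading comes with each control period).
- cams.grab_frame(name): name is "scene" or "top"; returns the picture (480x640x3 uint8, red, green, blue); there is no depth.
- cams.calibration(name): a dict with "camera_matrix" (3x3 intrinsics, pixels), "R" (3x3) and "t" (3): a world point X has camera coordinates R X + t. Camera axes: x right, y down, z forward; pixel columns grow to the right and rows downward; lengths in m; the calibration is good to about 2 mm. A picture is of the moment at which its call begins. calibration takes no time and is no camera call.
- arm.close_job(): hands the job in, once; it reports no verdict.
The state is a dict: "clock": time; "q": joint angles; "joint_vel": joint speeds; "effort": joint torques, N m; "eef_pos": TCP position; "orientation": TCP orientation; "force": force on the tool from outside, world axes, zero at the start; "wrist_torque": the same for the moment, N m; "grip_width": finger opening in m.
Only numpy, scipy, OpenCV 4.12 (cv2) and the standard library are available. Lean on these libraries where they do the work, as an engineer would, in place of code of your own. Each camera call takes 0.05 s, during which the arm holds its last target.

### The job

Two demonstration handlebars stand on the lab bench, each with a sprung brake lever on the side of the bar away from the robot. With the outside of the fingers, press the longer lever in towards its bar until it comes up against its stop, short of the bar, keep it there for about two seconds, then let it spring all the way back out and move clear. Do not grip the lever or touch its bar or stand, do not touch the other handlebar, and leave the vial rack, the vial and the beaker where they are.

Things in the scene. Friction and masses are not known exactly. Their poses are not given: they have to be found in the camera images.
- long_rig: grey stand of the handlebar with the LONGER lever, screwed to the bench, cannot move; must not be touched. Origin: on the bench under the bar; y runs along the bar, x points square off the bar to the lever's side, z up; turned up to 0.3 rad. Base plate 130 x 200 x 12 mm (y = -90 to +110), one post 28 mm thick at y = +85. Nothing is higher than 130 mm above the bench
- long_bar (a point): point on the axis of that stand's bar, straight above the stand's origin. The bar is level, along the stand's y, 110 mm above the bench: black rubber grip 34 mm in diameter from y = -115 to +10 mm, then bare steel tube 22 mm to y = +120, with a dark clamp (34 mm) at y = 43 to 77 that holds the lever's pivot. Must not be touched
- long_pivot (a point): the longer lever's vertical pivot, at x = +35, y = +60 mm, 110 mm up in the stand's frame. Clamp and pivot reach out to x = 45 mm; not to be touched
- long_tip (a point): centre of the round tip (18 mm) of the longer lever, moving with it; released, at x = +69, y = -95 mm, 110 mm up in the stand's frame (155 mm from the pivot along the bar)
- long_pad (a point): where to press the longer lever: centre of its blade, moving with it; released, at x = +70, y = -60 mm, 110 mm up in the stand's frame. Plain aluminium blade, level with the bar; it slants out from the pivot, then runs along the bar from y = +35 to the tip. 10 mm thick (outer face 5 mm beyond this point), 14 mm high. Press the outer face, away from the bar; a finger on the inner face counts as gripping
- long_lever (a joint): angle of the longer lever, rad: 0 released (sprung out), grows as it is pressed towards the bar, firm stop at 0.22 (the press point has then moved in about 27 mm, and the tip stays about 9 mm short of the grip). The spring takes about 2.5 N at the press point to start, about 6 N at the stop, and returns the lever when let go
- short_rig: the other handlebar, the same in all but its SHORTER lever (tip 70 mm from the pivot, so it ends at y = -10 mm), same frame as the long one's. The two stands swap places from start to start. Must not be touched
- short_lever (a joint): angle of the shorter lever, rad: 0 released, as it must stay
- rack: loose grey vial rack with white-capped vials, 80 x 120 mm, 73 mm high, beyond the stands; origin at the centre of its underside. Leave alone
- vial: loose vial with white cap, 23 mm in diameter, 60 mm high, standing between the two stands; origin at the centre of its underside. Leave alone
- beaker: loose glass beaker, 66 mm in diameter, 85 mm high, between the two stands, nearer the robot than the vial; origin at the centre of its underside. Leave alone

How it is judged:
By the outcome, as a careful person would: the job done as asked, in the order asked, and still so for the second after the job is handed in, with the robot touching nothing.
It also fails if it takes over 42 s, if anything falls off the work surface, if the arm or the gripper's body presses on something with over 40 N, if the wrist force passes 120 N, or if a joint passes its speed limit or range.

## Working session

There is one attempt and no reset: what is moved stays moved. The work goes in short steps, Python scripts to look and compute and a tool call to move; the robot and the scene stay as the last step left them, time stands still between calls to the robot, and variables do not carry over. Pictures are saved under pics/ and viewed, and the job is handed in when it is done.

Besides the shell and the picture viewer there is one more tool, called after "Emit:" as name(argument=value, ...) on one line, values as JSON. send_rows: Moves the arm, as the interface text tells. Its arguments: {"type":"object","properties":{"plan":{"type":"array","items":{"type":"object","properties":{"grip":{"type":"number"},"linear":{"type":"array","items":{"type":"number","minimum":-1,"maximum":1}},"twist":{"type":"array","items":{"type":"number","minimum":-1,"maximum":1}}}}},"squeeze":{"type":"number"}},"required":["plan"]}

```bash
mkdir -p pics; python3 - <<'E'
from bench import sensors,cams,arm
import cv2
s=sensors.get_state();print(s)
for n in("scene","top"):
    im=cams.grab_frame(n);cv2.imwrite(f"pics/{n}0.png",im[:,:,::-1]);print(n,cams.calibration(n))
E
```

```text
{'clock': 0.0, 'q': array([ 1.21020672e+00,  1.16449637e-01,  1.44227579e+00,  2.29836466e-06,
        1.58401395e+00, -3.77947556e-02]), 'joint_vel': array([-0.00070558, -0.00130222,  0.00084114,  0.00053594,  0.00267476,
       -0.00188688]), 'effort': array([-3.04462024e-03, -7.21235347e+01, -6.22640491e+01,  7.77478097e-02,
        2.35494599e-02, -1.33829253e-04]), 'eef_pos': array([0.21403549, 0.63989455, 0.18122319]), 'orientation': array([-5.04809527e-01, -3.10053686e+00,  1.76480755e-03]), 'force': array([-0.04365249,  0.38260433,  0.76712931]), 'wrist_torque': array([-0.0130341 , -0.01080245, -0.00426779]), 'grip_width': 0.09276989620674211}
scene {'camera_matrix': array([[525.05413641,   0.        , 314.62724043],
       [  0.        , 525.05413641, 244.89803061],
       [  0.        ,   0.        ,   1.        ]]), 'R': array([[-0.08344863,  0.996494  ,  0.0060032 ],
       [ 0.83009269,  0.07284434, -0.55284703],
       [-0.55134604, -0.04115111, -0.83326114]]), 't': array([ 0.07584912, -0.42973413,  1.23213889])}
top {'camera_matrix': array([[571.72275211,   0.        , 315.89460007],
       [  0.        , 571.72275211, 244.64931041],
       [  0.        ,   0.        ,   1.        ]]), 'R': array([[ 0.02493653, -0.9989949 ,  0.03724736],
       [-0.9950065 , -0.0284045 , -0.09568303],
       [ 0.09664485, -0.03467536, -0.99471473]]), 't': array([-0.04412189,  0.56242523,  0.91047155])}
```

View pics/scene0.png

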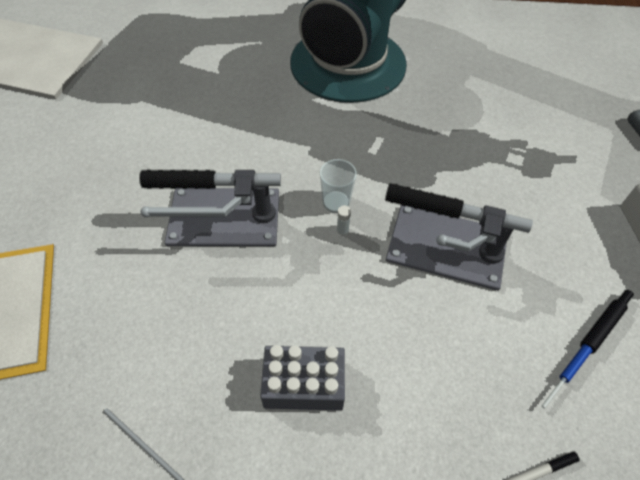

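View pics/top0.png

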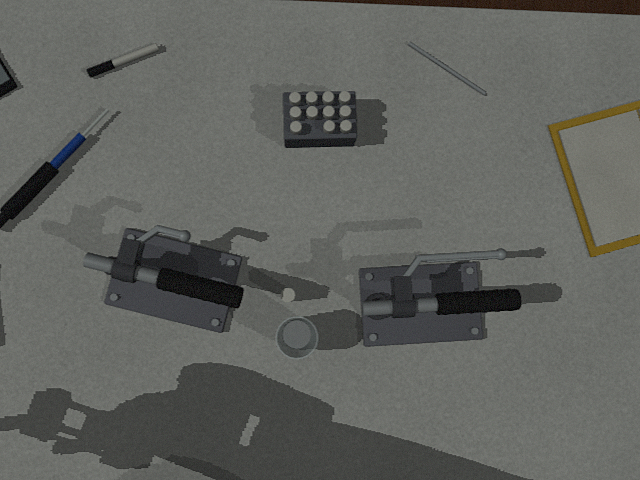

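The scene view shows the long lever at left (tip ~(147,211)), with its grip end at (142,179) and tube end at (280,180). In the top view it is at right: tip (501,254), grip end (521,299), tube end (364,309). The beaker and vial lie between the stands.

```bash
cat > h.py <<'E'
import numpy as np
from bench import cams
def ray(n,u,v):
    c=cams.calibration(n);R=np.array(c["R"]);t=np.array(c["t"]);d=R.T@np.linalg.inv(c["camera_matrix"])@[u,v,1];return -R.T@t,d
def plane(n,u,v,z):
    o,d=ray(n,u,v);return o+d*(z-o[2])/d[2]
def proj(n,X):
    c=cams.calibration(n);p=np.array(c["camera_matrix"])@(np.array(c["R"])@X+c["t"]);return p[:2]/p[2]
E
python3 - <<'E'
import cv2
for n,(x,y,w,h) in {"scene":(130,160,160,95),"top":(350,230,190,120)}.items():
    im=cv2.imread(f"pics/{n}0.png")[y:y+h,x:x+w];k=4
    cv2.imwrite(f"pics/{n}0z.png",cv2.resize(im,None,fx=k,fy=k,interpolation=cv2.INTER_CUBIC))
E
```

```text
(no output)
```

View pics/scene0z.png

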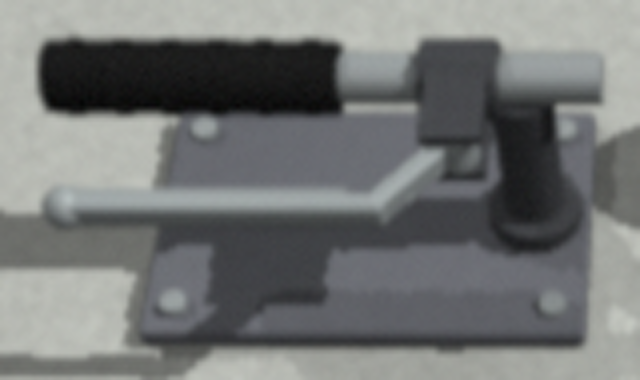

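View pics/top0z.png

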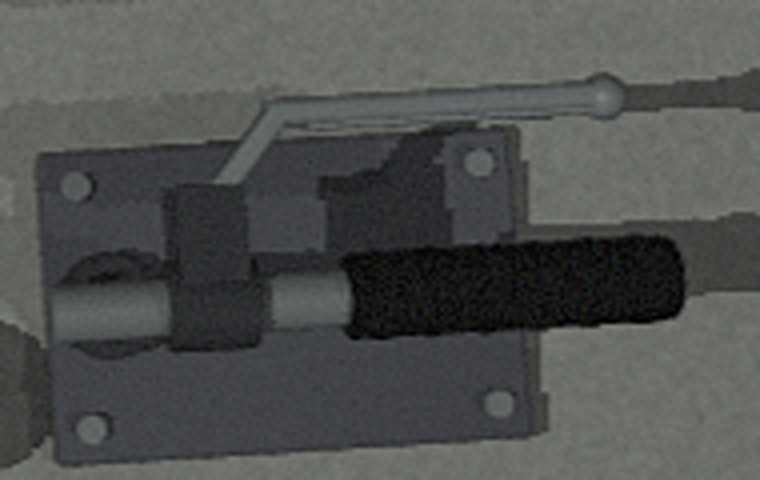

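```bash
python3 - <<'E'
from h import *
P={"scene":dict(tip=(145.5,211.5),g=(140.5,179),s=(280.7,179.5)),"top":dict(tip=(501.2,254),g=(521,299.5),s=(362.5,308))}
L=dict(tip=(.069,-.095),g=(0,-.115),s=(0,.120))
for n in P:
    W={k:plane(n,*v,.11)[:2] for k,v in P[n].items()}
    for k in W:print(n,k,W[k].round(4))
    # 2D rigid fit
    A=np.array([L[k] for k in L]);B=np.array([W[k] for k in L]);a=A-A.mean(0);b=B-B.mean(0)
    th=np.arctan2((a[:,0]*b[:,1]-a[:,1]*b[:,0]).sum(),(a*b).sum())
    R=np.array([[np.cos(th),-np.sin(th)],[np.sin(th),np.cos(th)]]);o=B.mean(0)-R@A.mean(0)
    print(n,"th",th.round(4),"o",o.round(4),"res",(A@R.T+o-B).round(4).tolist())
for k in L:
    M=[];r=[]
    for n in P:
        o,d=ray(n,*P[n][k]);d/=np.linalg.norm(d);Q=np.eye(3)-np.outer(d,d);M.append(Q);r.append(Q@o)
    print(k,np.linalg.lstsq(np.vstack(M),np.hstack(r),rcond=None)[0].round(4))
E
```

```text
scene tip [ 0.5527 -0.3047]
scene g [ 0.486 -0.331]
scene s [ 0.4662 -0.0953]
scene th 0.0832 o [ 0.4762 -0.2157] res [[0.0002, 0.0001], [-0.0003, 0.0007], [0.0001, -0.0008]]
top tip [ 0.5492 -0.3069]
top g [ 0.4814 -0.3366]
top s [ 0.4629 -0.0978]
top th 0.0815 o [ 0.4725 -0.2191] res [[-0.0002, -0.0012], [0.0004, 0.0029], [-0.0002, -0.0017]]
tip [ 0.5495 -0.3076  0.1057]
g [ 0.4812 -0.3362  0.1047]
s [ 0.4628 -0.0971  0.1061]
```

Emit:
send_rows(plan=[{"grip":0,"linear":[0,0,-0.3],"twist":[0,0,0.023]},{"grip":0,"linear":[0,-0.2,-0.6],"twist":[0,0,0.046]},{"grip":0,"linear":[0,-0.4,-0.6],"twist":[0,0,0.069]},{"grip":0,"linear":[0,-0.6,-0.6],"twist":[0,0,0.092]},{"grip":0,"linear":[0,-0.8,-0.6],"twist":[0,0,0.115]},{"grip":0,"linear":[0,-1,-0.6],"twist":[0,0,0.138]},{"grip":0,"linear":[0,-1,-0.6],"twist":[0,0,0.162]},{"grip":0,"linear":[0,-1,-0.6],"twist":[0,0,0.186]}], squeeze=10)

```text
clock: 0.9
eef_pos: [0.1822, 0.5448, 0.242]
orientation: [-2.137, -2.303, -0.0]
force: [-0.3, 0.3, 0.1]
grip_width: 0.0337
```

```bash
cat > st.py <<'E'
import numpy as np
from bench import sensors
from scipy.spatial.transform import Rotation as Ro
s=sensors.get_state();R=Ro.from_rotvec(s["orientation"]).as_matrix();p=s["eef_pos"]
o=np.array([.4743,-.2174]);th=.0823;c,n=np.cos(th),np.sin(th);S=np.array([[c,n],[-n,c]])
print("t",s["clock"].__round__(2),"p",p.round(4),"stand",(S@(p[:2]-o)).round(4),"F stand",(S@s["force"][:2]).round(2),s["force"][2].round(2),"w",s["grip_width"].__round__(4))
print("tool axes",R.T.round(3).tolist(),"yaw y vs stand x deg",np.degrees(np.arctan2(R[1,1],R[0,1])-th).round(2),"q",s["q"].round(2))
E
python3 st.py
```

```text
t 0.9 p [0.1822 0.5448 0.242 ] stand [-0.2284  0.7836] F stand [-0.31  0.37] 0.08 w 0.0337
tool axes [[-0.075, 0.997, 0.0], [0.997, 0.075, 0.0], [0.0, 0.0, -1.0]] yaw y vs stand x deg -0.43 q [ 1.2  -0.11  1.57 -0.    1.68  1.13]
```

Emit:
send_rows(plan=[{"grip":0,"linear":[-0.3,0.3,0],"twist":[0,0,0]},{"grip":0,"linear":[-0.7,0.7,0],"twist":[0,0,0]},{"grip":0,"linear":[-1,1,0],"twist":[0,0,0]}])

```text
clock: 1.2
eef_pos: [0.2908, 0.4525, 0.2416]
orientation: [2.128, 2.311, -0.001]
force: [1.7, 0.8, 0.9]
grip_width: 0.0096
```

Emit:
send_rows(plan=[{"grip":0,"linear":[-0.3,0.3,0],"twist":[0,0,0]},{"grip":0,"linear":[-0.7,0.7,0],"twist":[0,0,0]},{"grip":0,"linear":[-1,1,0],"twist":[0,0,0]}])

```text
clock: 1.5
eef_pos: [0.399, 0.3605, 0.2419]
orientation: [-2.129, -2.31, -0.0]
force: [0.7, 1.0, -0.8]
grip_width: 0.0005
```

Emit:
send_rows(plan=[{"grip":0,"linear":[-0.3,0.3,0],"twist":[0,0,0]},{"grip":0,"linear":[-0.7,0.7,0],"twist":[0,0,0]},{"grip":0,"linear":[-1,1,0],"twist":[0,0,0]}])

```text
clock: 1.8
eef_pos: [0.5068, 0.2689, 0.2418]
orientation: [-2.13, -2.309, 0.0]
force: [-0.4, 1.2, -0.0]
grip_width: 0.0002
```

```bash
python3 st.py
```

```text
t 1.8 p [0.5068 0.2689 0.2418] stand [0.0724 0.482 ] F stand [-0.25  1.27] -0.03 w 0.0002
tool axes [[-0.081, 0.997, -0.0], [0.997, 0.081, -0.0], [-0.0, -0.0, -1.0]] yaw y vs stand x deg -0.08 q [ 0.44 -0.11  1.58  0.    1.68  0.36]
```

Remaining to the stand-frame point (0.13, −0.06): tool x −0.542, tool y +0.058.

Emit:
send_rows(plan=[{"grip":0,"linear":[-0.3,0.2,0],"twist":[0,0,0]},{"grip":0,"linear":[-0.7,0.4,0],"twist":[0,0,0]},{"grip":0,"linear":[-1,0.6,0],"twist":[0,0,0]}])

```text
clock: 2.1
eef_pos: [0.5743, 0.1736, 0.2416]
orientation: [-2.13, -2.309, 0.001]
force: [-0.4, 1.0, -0.4]
grip_width: 0.0006
```

Emit:
send_rows(plan=[{"grip":0,"linear":[-0.3,0,0],"twist":[0,0,0]},{"grip":0,"linear":[-0.7,0,0],"twist":[0,0,0]},{"grip":0,"linear":[-1,0,0],"twist":[0,0,0]}])

```text
clock: 2.4
eef_pos: [0.5816, 0.0741, 0.2415]
orientation: [-2.13, -2.309, 0.001]
force: [-0.1, 0.0, 0.3]
grip_width: 0.0002
```

Emit:
send_rows(plan=[{"grip":0,"linear":[-0.3,0,0],"twist":[0,0,0]},{"grip":0,"linear":[-0.7,0,0],"twist":[0,0,0]},{"grip":0,"linear":[-1,0,0],"twist":[0,0,0]}])

```text
clock: 2.7
eef_pos: [0.5895, -0.0255, 0.2416]
orientation: [-2.13, -2.309, 0.001]
force: [-0.1, -0.4, -0.0]
grip_width: 0.0005
```

Emit:
send_rows(plan=[{"grip":0,"linear":[-0.3,0,0],"twist":[0,0,0]},{"grip":0,"linear":[-0.7,0,0],"twist":[0,0,0]},{"grip":0,"linear":[-1,0,0],"twist":[0,0,0]}])

```text
clock: 3.0
eef_pos: [0.5976, -0.1252, 0.2416]
orientation: [-2.13, -2.309, 0.001]
force: [0.6, -0.5, -0.0]
grip_width: 0.0004
```

Emit:
send_rows(plan=[{"grip":0,"linear":[-0.3,0,0],"twist":[0,0,0]},{"grip":0,"linear":[-0.7,0,0],"twist":[0,0,0]},{"grip":0,"linear":[-1,0,0],"twist":[0,0,0]}])

```text
clock: 3.3
eef_pos: [0.6057, -0.2249, 0.2415]
orientation: [-2.13, -2.309, 0.001]
force: [0.1, 0.3, -0.0]
grip_width: 0.0005
```

Emit:
send_rows(plan=[{"grip":0,"linear":[-0.2,0,0],"twist":[0,0,0]},{"grip":0,"linear":[-0.4,0,0],"twist":[0,0,0]},{"grip":0,"linear":[-0.4,0,0],"twist":[0,0,0]}])

```text
clock: 3.6
eef_pos: [0.6091, -0.2645, 0.2414]
orientation: [-2.131, -2.308, 0.001]
force: [-0.3, 0.8, 0.2]
grip_width: 0.0008
```

```bash
python3 st.py; python3 - <<'E'
from bench import cams
import cv2
for n in("scene","top"):cv2.imwrite(f"pics/{n}1.png",cams.grab_frame(n)[:,:,::-1])
E
```

```text
t 3.6 p [ 0.6091 -0.2645  0.2414] stand [ 0.1305 -0.058 ] F stand [-0.21  0.83] 0.23 w 0.0008
tool axes [[-0.08, 0.997, 0.0], [0.997, 0.08, -0.001], [-0.001, 0.0, -1.0]] yaw y vs stand x deg -0.15 q [-0.45  0.08  1.38 -0.    1.68 -0.53]
```

View pics/scene1.png

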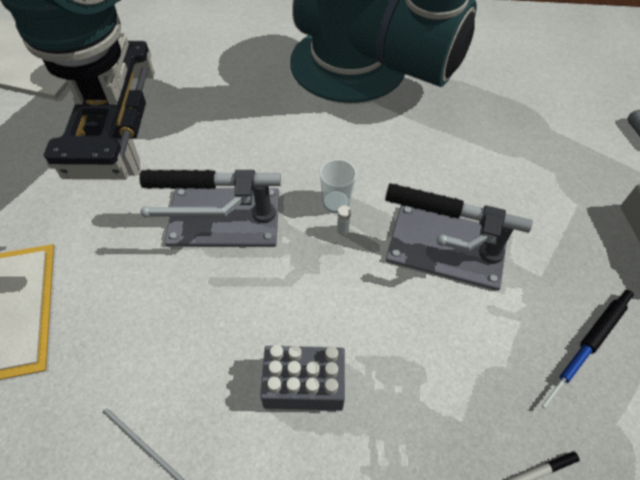

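View pics/top1.png

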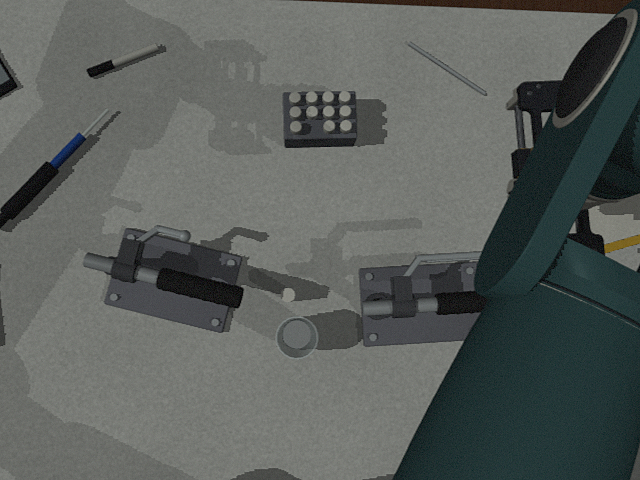

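```bash
python3 - <<'E'
from h import *
X=np.array([.6091,-.2645,.2414])
for n in("scene","top"):
    print(n,[proj(n,X+np.array(d)).round() for d in([0,0,0],[0,0,.084],[.094,0,.084],[-.094,0,.084])])
    print([proj(n,np.array(d)).round() for d in([.6088,-.2665,.092],[.549,-.2714,.11])])
E
```

```text
scene [array([138., 188.]), array([119., 143.]), array([ 95., 204.]), array([140.,  91.])]
[array([163., 248.]), array([166., 211.])]
top [array([505., 199.]), array([532., 186.]), array([531., 106.]), array([533., 268.])]
[array([471., 216.]), array([478., 253.])]
```

```bash
python3 - <<'E'
import cv2
im=cv2.imread("pics/scene1.png")[20:230,10:260]
cv2.imwrite("pics/z1.png",cv2.resize(im,None,fx=3,fy=2.8,interpolation=cv2.INTER_CUBIC))
im=cv2.imread("pics/top1.png")[70:270,440:640]
cv2.imwrite("pics/z1t.png",cv2.resize(im,None,fx=3,fy=3,interpolation=cv2.INTER_CUBIC))
E
```

```text
(no output)
```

View pics/z1.png

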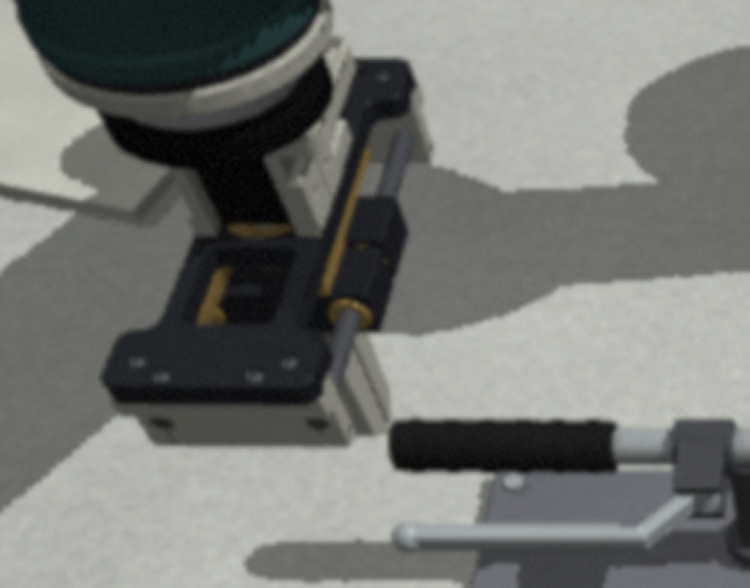

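View pics/z1t.png

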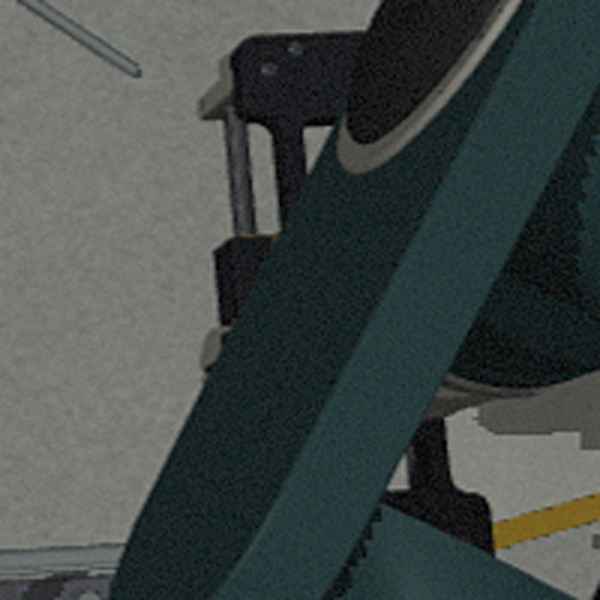

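```bash
python3 - <<'E'
import cv2
im=cv2.imread("pics/scene1.png")[130:230,80:200]
im=cv2.convertScaleAbs(im,alpha=1.6,beta=-140)
im=cv2.resize(im,None,fx=6,fy=6,interpolation=cv2.INTER_CUBIC)
cv2.circle(im,(int((138-80)*6),int((188-130)*6)),6,(0,0,255),2)
cv2.imwrite("pics/z2.png",im)
E
```

```text
(no output)
```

View pics/z2.png

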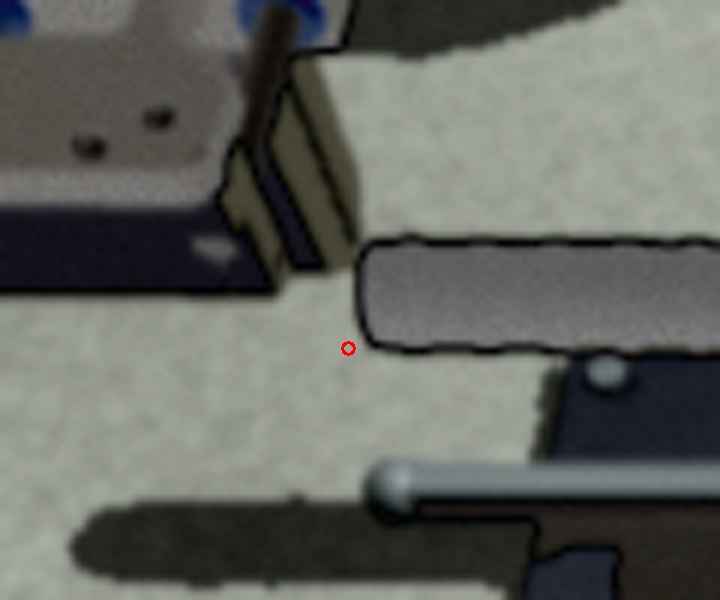

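```bash
cat >> h.py <<'E'
def tri(a,b):
    M=[];r=[]
    for n,p in(("scene",a),("top",b)):
        o,d=ray(n,*p);d/=np.linalg.norm(d);Q=np.eye(3)-np.outer(d,d);M.append(Q);r.append(Q@o)
    M=np.vstack(M);r=np.hstack(r);X=np.linalg.lstsq(M,r,rcond=None)[0];return X,np.linalg.norm(M@X-r)
E
python3 - <<'E'
from h import *
for n in("scene","top"):print(n,ray(n,320,240)[0],proj(n,np.zeros(3)))
print("plate corner",tri((10+325/3,20+365/2.8),(440+237/3,70+45/3)))
print("screwA",tri((10+290/3,20+363/2.8),(440+268/3,70+70/3)))
for z in(0.24,.27,.3,.33):print(z,plane("scene",139,171,z),plane("top",510,187,z))
E
```

```text
scene [1.04238357 0.00642439 0.78866088] [346.94899958  61.77445124]
top [0.47272462 0.0034688  0.96111744] [288.18864131 597.81937909]
plate corner (array([ 0.69479562, -0.21651137,  0.40702022]), np.float64(0.001991992999122678))
screwA (array([ 0.68928653, -0.23092769,  0.40057125]), np.float64(0.00043662883901282134))
0.24 [ 0.57861299 -0.27224821  0.24      ] [ 0.62507405 -0.27163834  0.24      ]
0.27 [ 0.60397131 -0.25701078  0.27      ] [ 0.61873599 -0.2601933   0.27      ]
0.3 [ 0.62932963 -0.24177336  0.3       ] [ 0.61239794 -0.24874827  0.3       ]
0.33 [ 0.65468795 -0.22653594  0.33      ] [ 0.60605988 -0.23730323  0.33      ]
```

Emit:
send_rows(plan=[{"grip":0,"linear":[0,0,0.3],"twist":[0,0,0]},{"grip":0,"linear":[0,0,0.6],"twist":[0,0,0]},{"grip":0,"linear":[0,0,0.9],"twist":[0,0,0]},{"grip":0,"linear":[0,0,1],"twist":[0,0,0]}])

```text
clock: 4.1
eef_pos: [0.6083, -0.2612, 0.1389]
orientation: [-2.126, -2.308, 0.001]
force: [-0.1, 0.9, 0.6]
grip_width: 0.0004
```

Emit:
send_rows(plan=[{"grip":0,"linear":[0,0,0.3],"twist":[0,0,0]},{"grip":0,"linear":[0,0,0.5],"twist":[0,0,0]},{"grip":0,"linear":[0,0,0.5],"twist":[0,0,0]}])

```text
clock: 4.4
eef_pos: [0.6084, -0.2617, 0.0901]
orientation: [-2.127, -2.308, 0.001]
force: [0.0, -0.1, -1.1]
grip_width: 0.0004
```

```bash
python3 st.py; python3 - <<'E'
from bench import cams
from h import *
import cv2
s=cams.grab_frame("scene")[:,:,::-1].copy();t=cams.grab_frame("top")[:,:,::-1].copy()
cv2.imwrite("pics/s2.png",s);cv2.imwrite("pics/t2.png",t)
cv2.imwrite("pics/s2z.png",cv2.resize(s[110:310,50:300],None,fx=3,fy=3,interpolation=cv2.INTER_CUBIC))
cv2.imwrite("pics/t2z.png",cv2.resize(t[120:320,350:600],None,fx=3,fy=3,interpolation=cv2.INTER_CUBIC))
E
```

```text
t 4.4 p [ 0.6084 -0.2617  0.0901] stand [ 0.13   -0.0552] F stand [ 0.01 -0.15] -1.11 w 0.0004
tool axes [[-0.082, 0.997, 0.002], [0.997, 0.082, -0.003], [-0.003, 0.001, -1.0]] yaw y vs stand x deg -0.04 q [-0.44  0.13  1.58  0.    1.44 -0.53]
```

View pics/s2z.png

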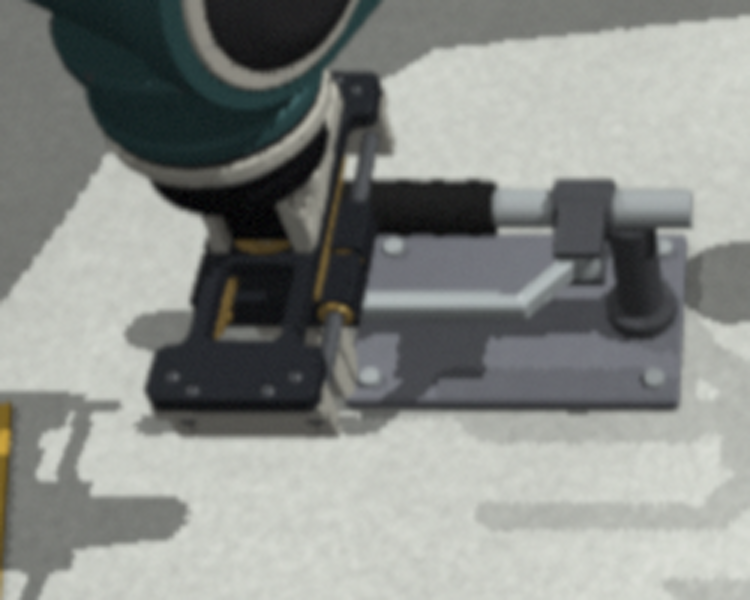

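View pics/t2z.png

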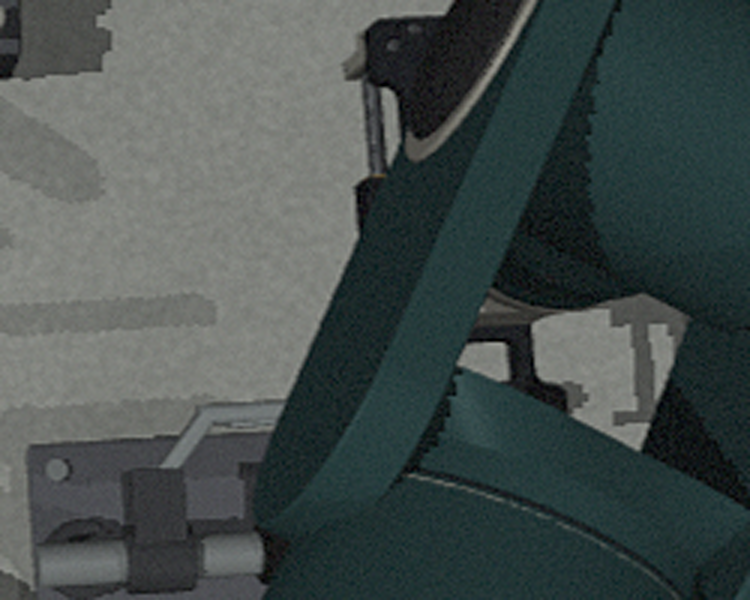

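```bash
python3 - <<'E'
from h import *
import cv2
s=cv2.imread("pics/s2.png")
im=cv2.resize(s[180:280,90:210],None,fx=6,fy=6,interpolation=cv2.INTER_CUBIC)
o=np.array([.6084,-.2617,.0901]);ex=np.array([.9966,.0822,0]);ey=np.array([-.0822,.9966,0]);ez=np.array([0,0,1])
def m(X,c):
    u,v=proj("scene",X);cv2.circle(im,(int((u-90)*6),int((v-180)*6)),4,c,-1);print(u,v)
m(o,(0,0,255))
for a in(-.0175,.0175):m(o+a*ex+.0075*ey,(0,255,0))
for a in(-.094,.094):
  for b in(-.0375,.0375):m(o+a*ex+b*ey+.084*ez,(255,0,0))
cv2.imwrite("pics/z3.png",im)
E
```

```text
166.29202550404992 248.94722602146672
172.69175906151202 239.8289770509379
169.3256511725565 258.3213705156185
139.19806191090137 168.47504532422366
187.6118446439104 168.71630577091997
113.35262611851432 273.0945151755032
168.85953341683552 273.3234786760554
```

View pics/z3.png

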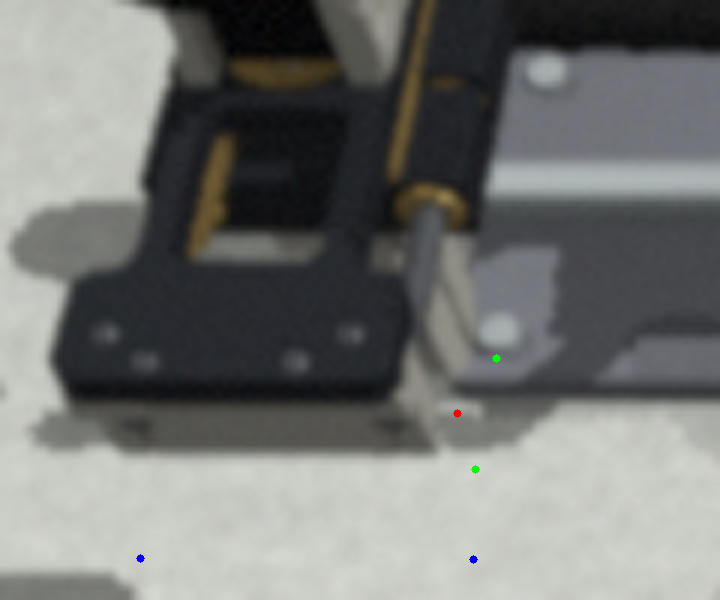

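Emit:
send_rows(plan=[{"grip":0,"linear":[-0.05,0,0.12],"twist":[0,0,0]},{"grip":0,"linear":[-0.05,0,0.25],"twist":[0,0,0]},{"grip":0,"linear":[-0.05,-0.1,0.25],"twist":[0,0,0]},{"grip":0,"linear":[-0.05,-0.2,0.25],"twist":[0,0,0]},{"grip":0,"linear":[-0.05,-0.25,0.25],"twist":[0,0,0]},{"grip":0,"linear":[-0.05,-0.25,0.25],"twist":[0,0,0]},{"grip":0,"linear":[-0.05,-0.25,0.25],"twist":[0,0,0]}])

```text
clock: 5.2
eef_pos: [0.5847, -0.27, 0.0676]
orientation: [2.129, 2.309, 0.0]
force: [0.0, 0.2, -0.1]
grip_width: 0.0009
```

```bash
python3 st.py; cat > look.py <<'E'
import sys
from bench import cams
import cv2
s=cams.grab_frame("scene")[:,:,::-1].copy();cv2.imwrite(f"pics/s{sys.argv[1]}.png",s)
cv2.imwrite(f"pics/s{sys.argv[1]}z.png",cv2.resize(s[150:270,110:290],None,fx=4,fy=4,interpolation=cv2.INTER_CUBIC))
E
python3 look.py 4
```

```text
t 5.2 p [ 0.5847 -0.27    0.0676] stand [ 0.1057 -0.0615] F stand [0.01 0.15] -0.12 w 0.0009
tool axes [[-0.081, 0.997, -0.0], [0.997, 0.081, 0.001], [0.001, -0.0, -1.0]] yaw y vs stand x deg -0.09 q [-0.47  0.1   1.64  0.    1.39 -0.55]
```

View pics/s4z.png

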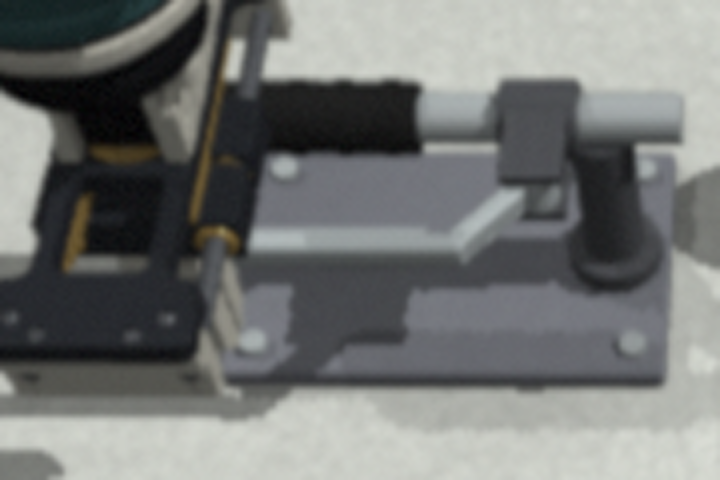

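The picture shows the lever unmoved, blade edge ending at the bend (465,245 zoomed), fingers beyond it. Pressing in now in small steps, watching the force.

Emit:
send_rows(plan=[{"grip":0,"linear":[0,-0.05,0],"twist":[0,0,0]},{"grip":0,"linear":[0,-0.08,0],"twist":[0,0,0]},{"grip":0,"linear":[0,-0.08,0],"twist":[0,0,0]}])

```text
clock: 5.55
eef_pos: [0.5763, -0.2705, 0.067]
orientation: [-2.13, -2.309, 0.0]
force: [-0.4, -0.6, -0.2]
grip_width: 0.0003
```

Emit:
send_rows(plan=[{"grip":0,"linear":[0,-0.02,0],"twist":[0,0,0]},{"grip":0,"linear":[0,-0.04,0],"twist":[0,0,0]},{"grip":0,"linear":[0,-0.04,0],"twist":[0,0,0]}])

```text
clock: 5.85
eef_pos: [0.5725, -0.2709, 0.067]
orientation: [2.13, 2.309, -0.0]
force: [-0.3, -0.6, -0.0]
grip_width: 0.0004
```

Emit:
send_rows(plan=[{"grip":0,"linear":[0,-0.02,0],"twist":[0,0,0]},{"grip":0,"linear":[0,-0.04,0],"twist":[0,0,0]},{"grip":0,"linear":[0,-0.04,0],"twist":[0,0,0]}])

```text
clock: 6.15
eef_pos: [0.5685, -0.2712, 0.067]
orientation: [2.13, 2.309, -0.0]
force: [-0.0, -0.0, -0.7]
grip_width: 0.0005
```

Emit:
send_rows(plan=[{"grip":0,"linear":[0,-0.02,0],"twist":[0,0,0]},{"grip":0,"linear":[0,-0.04,0],"twist":[0,0,0]},{"grip":0,"linear":[0,-0.04,0],"twist":[0,0,0]}])

```text
clock: 6.45
eef_pos: [0.5648, -0.2717, 0.0671]
orientation: [2.129, 2.309, 0.0]
force: [4.7, -2.9, -0.5]
grip_width: 0.0005
```

```bash
python3 st.py; python3 look.py 5
```

```text
t 6.45 p [ 0.5648 -0.2717  0.0671] stand [ 0.0857 -0.0615] F stand [ 4.46 -3.27] -0.52 w 0.0005
tool axes [[-0.081, 0.997, -0.001], [0.997, 0.081, 0.001], [0.001, -0.0, -1.0]] yaw y vs stand x deg -0.08 q [-0.49  0.07  1.68 -0.    1.39 -0.57]
```

View pics/s5z.png

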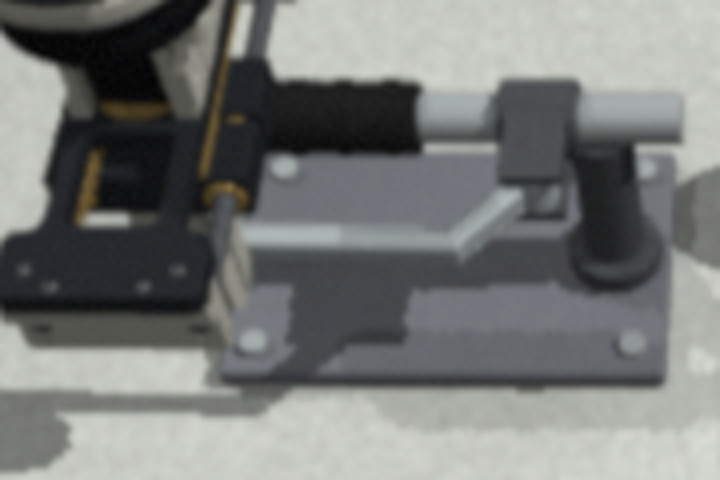

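Emit:
send_rows(plan=[{"grip":0,"linear":[-0.01,-0.03,0],"twist":[0,0,0]},{"grip":0,"linear":[-0.02,-0.06,0],"twist":[0,0,0]},{"grip":0,"linear":[-0.03,-0.1,0],"twist":[0,0,0]},{"grip":0,"linear":[-0.03,-0.1,0],"twist":[0,0,0]}])

```text
clock: 6.9
eef_pos: [0.5546, -0.2754, 0.0671]
orientation: [2.13, 2.309, 0.0]
force: [4.3, -1.2, -0.3]
grip_width: 0.0005
```

Emit:
send_rows(plan=[{"grip":0,"linear":[-0.01,-0.03,0],"twist":[0,0,0]},{"grip":0,"linear":[-0.02,-0.06,0],"twist":[0,0,0]},{"grip":0,"linear":[-0.03,-0.09,0],"twist":[0,0,0]},{"grip":0,"linear":[-0.03,-0.09,0],"twist":[0,0,0]}])

```text
clock: 7.3
eef_pos: [0.546, -0.2789, 0.0669]
orientation: [-2.13, -2.309, -0.0]
force: [4.4, 2.4, 1.0]
grip_width: 0.0006
```

```bash
python3 st.py; python3 look.py 6
```

```text
t 7.3 p [ 0.546  -0.2789  0.0669] stand [ 0.0664 -0.0672] F stand [4.62 2.07] 1.0 w 0.0006
tool axes [[-0.081, 0.997, 0.0], [0.997, 0.081, 0.0], [0.0, 0.0, -1.0]] yaw y vs stand x deg -0.09 q [-0.51  0.04  1.71  0.    1.39 -0.59]
```

View pics/s6z.png

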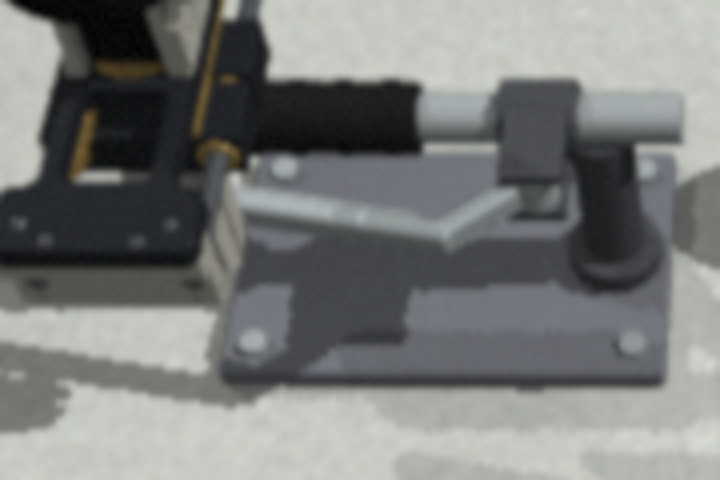

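Emit:
send_rows(plan=[{"grip":0,"linear":[0,-0.02,0],"twist":[0,0,0]},{"grip":0,"linear":[0,-0.03,0],"twist":[0,0,0]},{"grip":0,"linear":[0,-0.03,0],"twist":[0,0,0]}])

```text
clock: 7.65
eef_pos: [0.5433, -0.2793, 0.067]
orientation: [2.129, 2.309, 0.0]
force: [4.9, 0.5, -0.6]
grip_width: 0.0007
```

Emit:
send_rows(plan=[{"grip":0,"linear":[0,-0.01,0],"twist":[0,0,0]},{"grip":0,"linear":[0,-0.01,0],"twist":[0,0,0]}])

```text
clock: 7.85
eef_pos: [0.5424, -0.2795, 0.067]
orientation: [2.129, 2.309, 0.0]
force: [5.5, -1.2, 0.0]
grip_width: 0.0006
```

Emit:
send_rows(plan=[{"grip":0,"linear":[0,-0.01,0],"twist":[0,0,0]},{"grip":0,"linear":[0,-0.01,0],"twist":[0,0,0]}])

```text
clock: 8.05
eef_pos: [0.5416, -0.2796, 0.067]
orientation: [2.129, 2.309, 0.0]
force: [7.2, -0.8, -0.4]
grip_width: 0.0004
```

```bash
python3 st.py
```

```text
t 8.05 p [ 0.5416 -0.2796  0.067 ] stand [ 0.0619 -0.0675] F stand [ 7.11 -1.43] -0.43 w 0.0004
tool axes [[-0.081, 0.997, -0.001], [0.997, 0.081, 0.001], [0.001, -0.001, -1.0]] yaw y vs stand x deg -0.08 q [-0.52  0.03  1.72  0.    1.39 -0.6 ]
```

Emit:
send_rows(plan=[{"grip":0,"linear":[0,-0.01,0],"twist":[0,0,0]},{"grip":0,"linear":[0,-0.01,0],"twist":[0,0,0]}])

```text
clock: 8.25
eef_pos: [0.5412, -0.2797, 0.0672]
orientation: [2.128, 2.308, 0.002]
force: [12.5, -1.5, -2.7]
grip_width: 0.0004
```

Emit:
send_rows(plan=[{"grip":0,"linear":[0,-0.01,0],"twist":[0,0,0]},{"grip":0,"linear":[0,-0.01,0],"twist":[0,0,0]}])

```text
clock: 8.45
eef_pos: [0.5408, -0.2797, 0.0672]
orientation: [2.127, 2.307, 0.003]
force: [17.3, -0.8, -3.1]
grip_width: 0.0003
```

```bash
python3 st.py;python3 look.py 7
```

```text
t 8.45 p [ 0.5408 -0.2797  0.0672] stand [ 0.0611 -0.0676] F stand [17.19 -2.2 ] -3.07 w 0.0003
tool axes [[-0.081, 0.997, -0.001], [0.997, 0.081, 0.003], [0.004, -0.001, -1.0]] yaw y vs stand x deg -0.07 q [-0.52  0.02  1.73  0.    1.39 -0.6 ]
```

View pics/s7z.png

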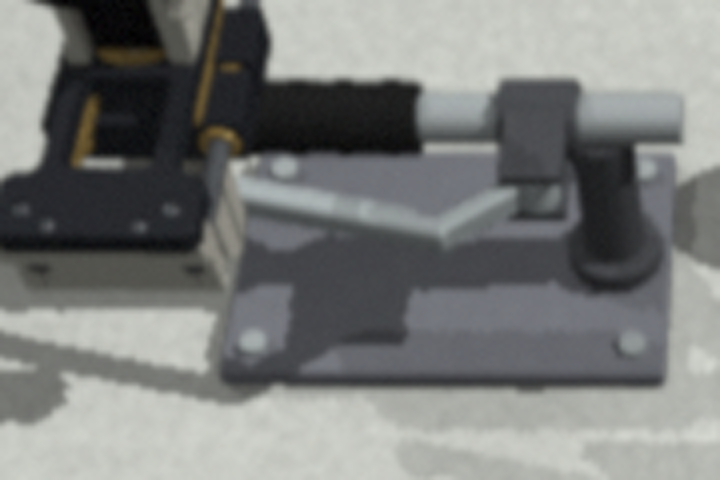

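Force climbs steeply (7→12→17 N) after 27 mm of travel, so the lever is on its stop. I'll hold it there.

Emit:
send_rows(plan=[{"grip":0,"linear":[0,0,0],"twist":[0,0,0]},{"grip":0,"linear":[0,0,0],"twist":[0,0,0]},{"grip":0,"linear":[0,0,0],"twist":[0,0,0]},{"grip":0,"linear":[0,0,0],"twist":[0,0,0]},{"grip":0,"linear":[0,0,0],"twist":[0,0,0]},{"grip":0,"linear":[0,0,0],"twist":[0,0,0]},{"grip":0,"linear":[0,0,0],"twist":[0,0,0]},{"grip":0,"linear":[0,0,0],"twist":[0,0,0]}])

```text
clock: 9.3
eef_pos: [0.5408, -0.2797, 0.0673]
orientation: [2.127, 2.307, 0.003]
force: [16.3, -0.8, -4.0]
grip_width: 0.0005
```

Emit:
send_rows(plan=[{"grip":0,"linear":[0,0,0],"twist":[0,0,0]},{"grip":0,"linear":[0,0,0],"twist":[0,0,0]},{"grip":0,"linear":[0,0,0],"twist":[0,0,0]},{"grip":0,"linear":[0,0,0],"twist":[0,0,0]},{"grip":0,"linear":[0,0,0],"twist":[0,0,0]},{"grip":0,"linear":[0,0,0],"twist":[0,0,0]},{"grip":0,"linear":[0,0,0],"twist":[0,0,0]},{"grip":0,"linear":[0,0,0],"twist":[0,0,0]}])

```text
clock: 10.1
eef_pos: [0.5408, -0.2797, 0.0672]
orientation: [2.127, 2.307, 0.003]
force: [17.2, -1.3, -3.6]
grip_width: 0.0004
```

Emit:
send_rows(plan=[{"grip":0,"linear":[0,0,0],"twist":[0,0,0]},{"grip":0,"linear":[0,0,0],"twist":[0,0,0]},{"grip":0,"linear":[0,0,0],"twist":[0,0,0]}])

```text
clock: 10.4
eef_pos: [0.5408, -0.2797, 0.0672]
orientation: [2.128, 2.307, 0.003]
force: [16.8, -0.4, -4.0]
grip_width: 0.0002
```

Emit:
send_rows(plan=[{"grip":0,"linear":[0.01,0.05,0],"twist":[0,0,0]},{"grip":0,"linear":[0.03,0.12,0],"twist":[0,0,0]},{"grip":0,"linear":[0.05,0.2,0],"twist":[0,0,0]},{"grip":0,"linear":[0.07,0.28,0],"twist":[0,0,0]},{"grip":0,"linear":[0.07,0.4,0],"twist":[0,0,0]},{"grip":0,"linear":[0.07,0.6,0],"twist":[0,0,0]},{"grip":0,"linear":[0.07,0.8,0],"twist":[0,0,0]},{"grip":0,"linear":[0.07,0.8,0],"twist":[0,0,0]}])

```text
clock: 11.2
eef_pos: [0.6198, -0.2657, 0.0662]
orientation: [-2.128, -2.31, 0.001]
force: [-0.3, -0.1, -0.4]
grip_width: 0.0005
```

```bash
python3 st.py;python3 look.py 8
```

```text
t 11.2 p [ 0.6198 -0.2657  0.0662] stand [ 0.141  -0.0601] F stand [-0.28 -0.04] -0.4 w 0.0005
tool axes [[-0.082, 0.997, 0.0], [0.997, 0.082, -0.001], [-0.001, 0.0, -1.0]] yaw y vs stand x deg -0.03 q [-0.44  0.17  1.57 -0.    1.4  -0.52]
```

View pics/s8.png

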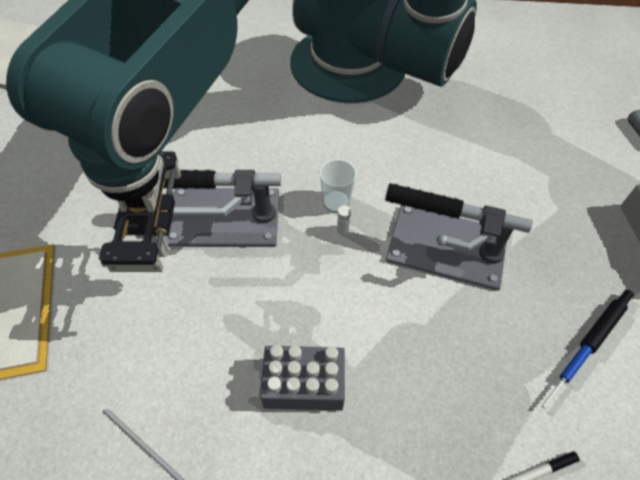

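The lever's blade is back out (bend at (235,208)) and everything else is in place. Lifting clear.

Emit:
send_rows(plan=[{"grip":0,"linear":[0,0.2,-0.3],"twist":[0,0,0]},{"grip":0,"linear":[0,0.4,-0.6],"twist":[0,0,0]},{"grip":0,"linear":[0,0.4,-1],"twist":[0,0,0]},{"grip":0,"linear":[0,0.4,-1],"twist":[0,0,0]}])

```text
clock: 11.65
eef_pos: [0.6596, -0.2636, 0.173]
orientation: [2.125, 2.305, 0.003]
force: [0.7, 0.4, 1.4]
grip_width: 0.0003
```

Emit:
send_rows(plan=[{"grip":0,"linear":[0,0,-0.4],"twist":[0,0,0]},{"grip":0,"linear":[0,0,-0.8],"twist":[0,0,0]},{"grip":0,"linear":[0,0,-1],"twist":[0,0,0]},{"grip":0,"linear":[0,0,-1],"twist":[0,0,0]}])

```text
clock: 12.05
eef_pos: [0.6583, -0.2634, 0.2706]
orientation: [2.127, 2.306, 0.002]
force: [0.4, 0.6, 0.1]
grip_width: 0.0004
```

```bash
python3 st.py;python3 look.py 9; python3 - <<'E'
import cv2,numpy as np
a=cv2.imread("pics/scene0.png");b=cv2.imread("pics/s9.png")
cv2.imwrite("pics/cmp.png",np.vstack([cv2.resize(i[150:260,120:380],None,fx=2.6,fy=2.6) for i in(a,b)]))
E
```

```text
t 12.05 p [ 0.6583 -0.2634  0.2706] stand [ 0.1796 -0.0609] F stand [0.46 0.52] 0.07 w 0.0004
tool axes [[-0.08, 0.997, -0.002], [0.997, 0.08, 0.004], [0.004, -0.002, -1.0]] yaw y vs stand x deg -0.1 q [-0.42  0.18  1.23 -0.    1.73 -0.5 ]
```

View pics/cmp.png

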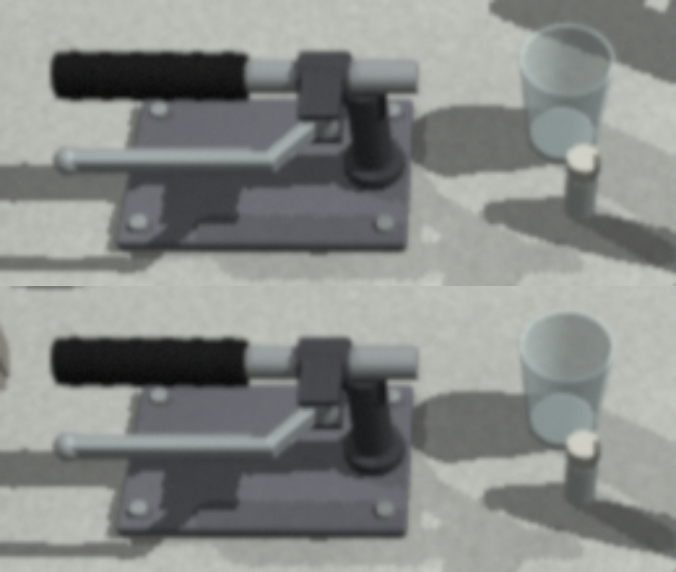

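The before and after views match: lever, beaker and vial are all in place.

```bash
python3 -c "
from bench import arm;print(arm.close_job())"
```

```text
the job is handed in; nothing more can be done
None
```

I pressed the longer lever (on the stand to the robot's right) with the back of the closed fingers until it reached its stop. I held it there for a little over 2 s, let it spring back out and lifted clear. I handed the job in at about 12 s.

**Stop:** the finger travelled about 27 mm from contact. The force then rose steeply from about 7 N to 17 N, and it stayed at 16–17 N through the hold.

**Last checks:** before and after pictures show the lever fully out and the beaker and vial unmoved. The rack and the other handlebar looked unmoved just after the release; I did not compare them again after the lift. The force on the tool was about zero after the lift.

**Disagreements:**
- The two cameras put the stand about 4 mm apart, so I used the mean.
- The fingertips looked roughly 20–30 mm higher in the scene picture than the reported tool position. I pressed about 25 mm lower than planned to be safe, and found the contact by force.
- Contact came about 4 mm further in than I had worked out.

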